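Turn the meter box end for end in the drilling jig and clamp it

TASK

One end of the aluminium meter box has been bored; now set it up in the drilling jig for the other end. Turn the box end for end so that its blank end stands flat against the bracket with the drill bush and its side lies along the low rail, sitting flat on the jig's base with its open side down as before; then press the clamp lever fully down so that the clamp holds it. Leave the radio, the caliper and the cover plate where they are.

Things in the scene. Friction and masses are not known exactly. Their poses are not given: they have to be found in the camera images.
- jig: Drilling jig screwed to the bench, does not move. Base plate 110 (x) x 265 (y) x 12 mm high, its top at z = 12. Origin: underside of the base plate, below the middle of the seated box; x runs across the jig, y along it towards the bent bracket, z up. Seated, the box has its middle at jig x = 0, y = 0. Jig-frame mm are used below.
- bush (a point): Middle of the drill bush on the face of the bent steel bracket that meets the box: jig (0, 57.5, 32). That face is the plane y = 57.5, 70 wide in x, from z = 12 to 62; the bracket is 5 thick, its foot and bush lie behind it. Axes as the jig's.
- rail (a point): Middle of the upper edge of the low side rail's face that meets the box: jig (27.5, -2, 20). That face is the plane x = 27.5; the rail is 10 wide (x 27.5 to 37.5), 8 high above the base plate (top at z = 20), from y = -52 to 48. Axes as the jig's.
- lever_pin (a point): Pin of the toggle clamp's hand lever: jig (0, -119.5, 58), its axis along the jig's x. The clamp stands at the end away from the bracket, y = -84 to -152, 40 wide, cheeks up to z = 68. Lever open, its bar stands upright within y = -77 to -125, up to z = 112, clear of the box; lever down, it reaches over the box end.
- box: Die-cast aluminium meter box, 55 (x) x 115 (y) x 40 mm (z), walls 3 mm, about 0.17 kg, open side down. Origin: centre of its underside; y runs lengthwise to the bored end, z up. The bored end has a round 16 mm hole; the other is blank. Top: round 34 mm meter hole centred 27.5 mm from the blank end. It starts loose in the jig, bored end near the bracket, and takes 1 to 4 N to slide on the base.
- blank_end (a point): Centre of the box's blank end face, 20 mm above its underside (box frame 0, -57.5, 20 mm). Axes as the box's.
- bored_end (a point): Centre of the box's bored end face, 20 mm above its underside (box frame 0, 57.5, 20 mm). Axes as the box's.
- clamp_lever (a joint): Hand lever of the toggle clamp, rad: 0 = open (raised, 62 degrees above level), 1.0 = fully down at its stop (5 degrees above level); it points away from the bracket and starts at 0 to 0.1. It stays where it is left; about 5 N at the grip moves it, 9 N at the end. Pressing it down swings the bar and its sprung rubber pad down on the box.
- lever_grip (a point): Point on the axis of the lever's black round grip, 85 mm from the pin: jig (0, -159, 133) with the lever open, (0, -204, 65) fully down. The grip is 16 mm thick and runs from 38 to 120 mm from the pin.
- clamp_pad: Round rubber pad of the clamp, 14 mm across. Origin: centre of its pressing face. It comes down on the box top at jig (0, -40.5), 17 mm from the box's end, and presses with 4 to 5 N when the lever is fully down.
- radio: Black hand-held radio standing on the bench, 34 x 58 x 105 mm, aerial up to 180 mm. Origin: centre of its underside. Not to be disturbed.
- caliper: Steel caliper lying on the bench, 225 mm long (its y), about 65 mm across the jaws, 10 mm thick. Origin: underside of the middle of its beam. Not to be disturbed.
- cover: The box's loose cover plate lying on the bench, 55 x 115 x 3 mm, a hole in each corner. Origin: centre of its underside. Not to be disturbed.

How it is judged:
On the way:
1. the box, turned end for end, stands home: blank end against the bracket, side along the rail, flat on the base, the clamp still open (y of blank_end in the frame of jig above 0.055 m and x of blank_end in the frame of jig between -0.0025 and 0.0025 m and x of bored_end in the frame of jig between -0.0025 and 0.0025 m and z of each of blank_end, bored_end in the frame of jig below 0.0345 m and angle between box's own z axis and vertical below 0.05 rad and value of joint clamp_lever below 0.6 rad), for 0.2 s.
At the end, for the whole second after the job is handed in: The box sits flat on the jig's base, open side down, turned end for end: its blank end within 2.5 mm of the bracket, both ends of its side within 2.5 mm of the rail; the clamp lever is fully down (over 0.95) with the pad pressing on the box, and all is at rest (y of blank_end in the frame of jig between 0.055 and 0.06 m and x of blank_end in the frame of jig between -0.0025 and 0.0025 m and x of bored_end in the frame of jig between -0.0025 and 0.0025 m and z of each of blank_end, bored_end in the frame of jig below 0.0345 m and angle between box's own z axis and vertical below 0.05 rad and value of joint clamp_lever above 0.95 rad and contact force between clamp_pad and box above 1.5 N and linear speed of box below 0.01 m/s); the robot touches nothing.
It fails at once if the radio is knocked or moved by more than 20 mm (distance of radio from where it was at the start of the episode above 0.02 m or angle between radio's own z axis and vertical above 0.3 rad).
It fails at once if the caliper is moved by more than 20 mm (distance of caliper from where it was at the start of the episode above 0.02 m).
It fails at once if the cover plate is moved by more than 20 mm (distance of cover from where it was at the start of the episode above 0.02 m).
It also fails if it takes over 64 s, if anything falls off the work surface, if the arm or the gripper's body presses on something with over 40 N, if the wrist force passes 120 N, or if a joint passes its speed limit or range.

ROBOT

A 7-joint arm with a two-finger parallel gripper is mounted at the origin on the work surface. World frame = base frame: x ahead of the robot, y to its left, z up, the work surface at z = 0. Lengths are in m, angles in rad, forces in N, time in s.
With the tool pointing down it reaches from about 0.4 to 0.9 m from the base axis. Payload 5.6 kg.
Tool frame: the origin (TCP) lies between the finger pads; the fingertips stand 11 mm ahead of it and the grasp point (between the pads) lies 8 mm behind it; z points along the fingers, y is the line along which they close (so a half turn about z gives the same grasp; the last joint's range is limited). The gripper opens to 92 mm and grips with 3 to 60 N. Pads are 20 mm wide; open, the fingers measure 128 mm over their backs; the gripper's body (75 mm by 189 mm) begins 69 mm behind the grasp point.
Start: joints at [1.094, 0.468, -0.012, 1.603, 0.006, 1.071, -0.056], TCP at [0.273, -0.59, 0.226] pointing down, gripper open.
Joint ranges: [-2.53, 2.53], [-0.31, 2.02], [-1.57, 1.55], [0.28, 2.44], [-1.29, 4.43], [0.15, 1.84], [-2.92, 2.92]. Speed limits (rad/s): [2.57, 2.57, 3.14, 3.14, 3.14, 3.14, 3.14].

INTERFACE

Orientations are given as a 3x3 rotation matrix whose columns are the frame's x, y, z axes.
In Python, from rig import arm gives the robot as it stands. Calls block until the motion is done:
- arm.goto(position, orientation): joint-space move of the TCP to a pose.
- arm.move_straight(position, frame=None, v=0.15, guard=None): straight line of the TCP; frame=None keeps the orientation; v is the mean speed in m/s. With guard (N) it stops when the force on the tool has changed by that much, and returns True; else False.
- arm.move_joints(angles): joint-space move.
- arm.grip(opening, newtons=None): finger opening in m; newtons is the grip in N (None keeps the last); returns when the fingers have stopped.
- arm.wait(seconds).
- arm.ik(position, orientation): joint angles nearest the present ones, or None.
- arm.camera(name): name is "side" or "top"; returns the picture (400x640x3 uint8, red, green, blue); there is no depth.
- arm.camera_model(name): a dict with "vfov" (degrees; the focal length in pixels is half the picture's height over the tangent of half this angle, whatever the lens; pixels are square), "cx", "cy" (the principal point, pixels), "extrinsics" (4x4, takes a point from world to camera coordinates). Camera axes: x right, y down, z forward; pixel columns grow to the right and rows downward; lengths in m; the calibration is good to about 2 mm. A picture is of the moment at which its call begins. camera_model takes no time and is no camera call.
A pose or a line that the arm cannot do raises arm.PlanningError and nothing moves.
- arm.hand_in(): hands the job in; it is judged then, once.
Readings, each from a call of its own:
- arm.read_clock(): time.
- arm.read_joint_pos(): joint angles.
- arm.read_joint_vel(): joint speeds.
- arm.read_tau(): joint torques, N m.
- arm.read_tool_pos(): TCP position.
- arm.read_eef_rot(): TCP orientation.
- arm.read_ft_force(): force on the tool from outside, world axes, zero at the start.
- arm.read_moment(): the same for the moment, N m.
- arm.read_grip_width(): finger opening in m.
- arm.read_gripper_force(): force on a finger pad.
Only numpy, scipy, OpenCV 4.12 (cv2) and the standard library are available. Lean on these libraries where they do the work, as an engineer would, in place of code of your own. Each camera call takes 0.05 s, during which the arm holds its last target. There are 200 camera calls.

## Working session

There is one attempt and no reset: what is moved stays moved. The work goes in short steps, each a Python script; the robot and the scene stay as the last script left them, time stands still between calls to the robot, and variables do not carry over. Pictures are saved under pics/ and viewed, at most 10 in all, crops included, and the job is handed in when it is done.

```bash
mkdir -p pics; ls
python3 - <<'E'
from rig import arm
import cv2,numpy as np
for n in("side","top"):
    cv2.imwrite(f"pics/{n}0.png",arm.camera(n)[:,:,::-1]); m=arm.camera_model(n); print(n,{k:np.round(v,4).tolist() for k,v in m.items()} )
E
```

```text
pics
side {'vfov': 45.9212, 'cx': 315.3056, 'cy': 202.4875, 'extrinsics': [[-0.9152, -0.4028, 0.008, 0.6099], [-0.2272, 0.4996, -0.8359, 0.1353], [0.3327, -0.7669, -0.5488, 0.9948], [0.0, 0.0, 0.0, 1.0]]}
top {'vfov': 43.2576, 'cx': 316.083, 'cy': 198.5125, 'extrinsics': [[-0.0188, -0.9997, -0.017, 0.2117], [-0.9807, 0.0217, -0.1943, 0.5657], [0.1946, 0.0131, -0.9808, 1.1717], [0.0, 0.0, 0.0, 1.0]]}
```

View pics/side0.png

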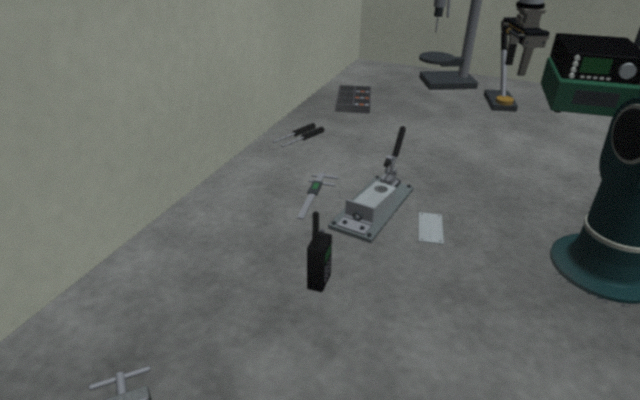

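View pics/top0.png

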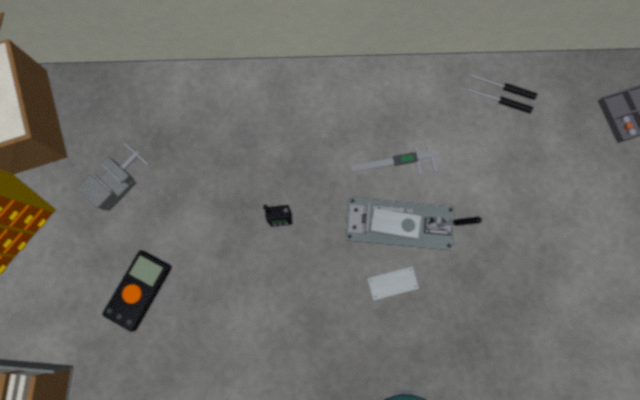

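Run:
```python
import cv2,numpy as np
t=cv2.imread("pics/top0.png")[188:258,338:493]; s=cv2.imread("pics/side0.png")[115:245,320:420]
cv2.imwrite("pics/c0.png",np.vstack([cv2.resize(t,(775,350),interpolation=cv2.INTER_CUBIC)]))
cv2.imwrite("pics/c1.png",cv2.resize(s,(450,585),interpolation=cv2.INTER_CUBIC))
```

```text
(no output)
```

View pics/c0.png

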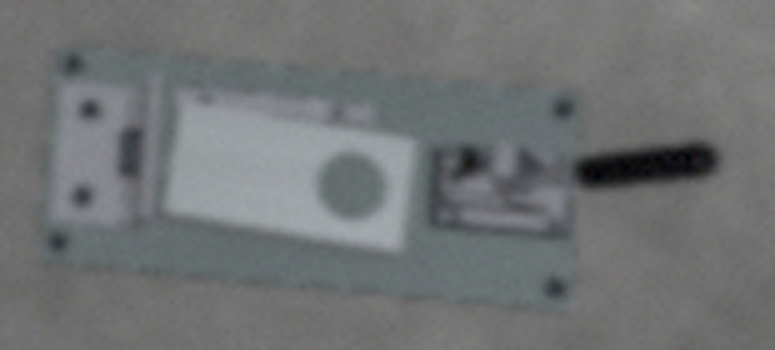

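View pics/c1.png

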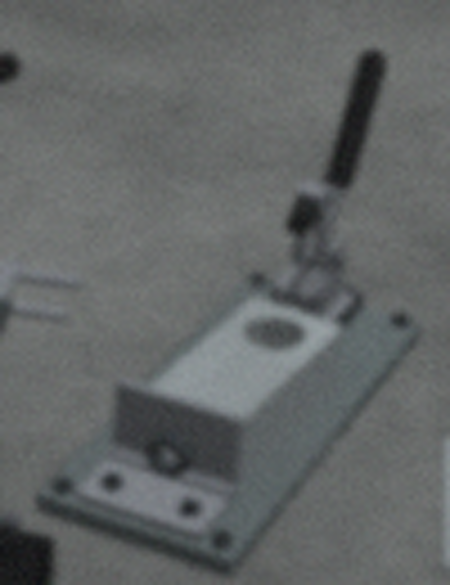

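The top view shows the jig (c 348–453, r 198–249) with its bracket to the left (+y) and the rail on the upper side (+x). The box is slightly skewed in it, meter hole at about (408, 225), and the lever's black grip runs to (481, 220). Next I'll measure the screws, box and bracket edge.

```bash
cat > h.py <<'E'
from rig import arm
import cv2,numpy as np
def shot(n,k=6): return np.mean([arm.camera(n).astype(np.float32) for _ in range(k)],axis=0)
def ray(n,uv,z):
    m=arm.camera_model(n);E=m["extrinsics"];f=200/np.tan(np.radians(m["vfov"])/2)
    uv=np.atleast_2d(uv).astype(float)
    d=np.c_[(uv-[m["cx"],m["cy"]])/f,np.ones(len(uv))]@E[:3,:3]
    c=-E[:3,:3].T@E[:3,3]
    return c+d*((z-c[2])/d[:,2])[:,None]
def box(img,r0,c0,r1,c1,k=8):  # bright box top -> corners in px
    g=cv2.resize(img[r0:r1,c0:c1].min(axis=2),None,fx=k,fy=k,interpolation=cv2.INTER_CUBIC)
    hi=np.percentile(g,97);lo=np.median(g);m=(g>(hi+lo)/2).astype(np.uint8)
    m=cv2.morphologyEx(m,cv2.MORPH_OPEN,np.ones((k*6,k*6)))
    cs,_=cv2.findContours(m,cv2.RETR_EXTERNAL,cv2.CHAIN_APPROX_NONE)
    c=max(cs,key=cv2.contourArea)
    return (c[:,0,:]+.5)/k-.5+[c0,r0],(hi,lo)
def rect(P):
    (cx,cy),(a,b),t=cv2.minAreaRect((P[:,:2]*1000).astype(np.float32))
    if a<b: a,b,t=b,a,t+90
    t=(t+90)%180-90   # direction of long side from world x
    return np.round([cx,cy,a,b,t],2)
E
python3 - <<'E'
from h import *
im=shot("top");np.save("top0.npy",im)
g=cv2.resize(im.mean(axis=2),None,fx=8,fy=8,interpolation=cv2.INTER_CUBIC)
S=[]
for x,y in [(72,63),(564,107),(58,241),(556,288)]:
    u,v=338+x/5-.4,188+y/5-.4
    r=slice(int(round(v))-3,int(round(v))+4);c=slice(int(round(u))-3,int(round(u))+4)
    p=im[r,c].mean(axis=2);w=np.clip(np.percentile(p,60)-p-3,0,None)
    yy,xx=np.mgrid[r,c];S.append([(w*xx).sum()/w.sum(),(w*yy).sum()/w.sum()])
P=ray("top",S,.013);print("screws px",np.round(S,2).tolist(),"\n",np.round(P*1000,1))
c=P.mean(0);print("centre",c,"yaw",[np.degrees(np.arctan2(*(a-b)[1::-1]))for a,b in((P[0],P[1]),(P[2],P[3]))],[np.linalg.norm(P[i]-P[j])for i,j in((0,1),(2,3),(0,2),(1,3))])
# plate colour
d=im[:,:,1]-im[:,:,0]; d=cv2.GaussianBlur(d,(0,0),1)
print("green plate/bench",d[205,385],d[245,400],d[260,400])
b,l=box(im,190,362,255,425);print("box",l,rect(ray("top",b,.052)))
# along-jig profile for bracket
y=P[[0,2]].mean(0)-P[[1,3]].mean(0);y/=np.linalg.norm(y);x=np.array([y[1],-y[0],0])
print("jig x",x,"y",y)
m=arm.camera_model("top");f=200/np.tan(np.radians(m["vfov"])/2)
E_=m["extrinsics"]
def px(p):
    q=E_[:3,:3]@p+E_[:3,3];return f*q[0]/q[2]+m["cx"],f*q[1]/q[2]+m["cy"]
# profile at z=62 across bracket, jig x=30..33 (off the box), s along y from plate centre
for s in range(60,136,3):
    q=[px(c+[0,0,.049]+y*s/1000+x*e/1000) for e in(-33,-31,31,33)]
    v=[cv2.remap(im.astype(np.float32),np.float32([[a]]),np.float32([[b_]]),cv2.INTER_LINEAR)[0,0].mean() for a,b_ in q]
    print(s,np.round(v).astype(int),end="; ")
cv2.imwrite("pics/x.png",np.zeros((2,2)))
E
```

```text
screws px [[352.09, 200.36], [450.21, 209.28], [349.18, 235.91], [448.59, 245.16]] 
 [[ 571.9  110.    13. ]
 [ 543.8 -134.6   13. ]
 [ 482.1  120.2   13. ]
 [ 454.  -124.3   13. ]]
centre [ 0.51294834 -0.00718969  0.013     ] yaw [np.float64(83.42786014643471), np.float64(83.45505031251385)] [np.float64(0.24623600417842684), np.float64(0.24609831220891368), np.float64(0.0904305915617827), np.float64(0.09031364065027618)]
green plate/bench 6.939373 4.3670273 -0.34978047
box (np.float32(157.05261), np.float32(112.227264)) [512.23  27.34  75.47  57.63  78.59]
jig x [ 0.99345566 -0.11421845  0.        ] y [0.11421845 0.99345566 0.        ]
60 [133 149 112 108]; 63 [131 148 109 107]; 66 [129 146 107 106]; 69 [126 143 109 107]; 72 [122 138 109 107]; 75 [112 122 107 106]; 78 [103 108 107 109]; 81 [109 113 115 114]; 84 [118 121 122 120]; 87 [111 115 116 115]; 90 [110 111 109 109]; 93 [118 118 107 106]; 96 [128 127 107 106]; 99 [135 135 108 107]; 102 [137 137 109 109]; 105 [136 136 109 109]; 108 [132 128 110 110]; 111 [118 105 109 108]; 114 [102  83 109 108]; 117 [104  88 107 103]; 120 [122 114 100  92]; 123 [134 132  90  76]; 126 [134 134  85  71]; 129 [124 124  93  86]; 132 [111 113 100  98]; 135 [107 108 104 103]; [ WARN:0@1.311] global loadsave.cpp:1063 imwrite_ Unsupported depth image for selected encoder is fallbacked to CV_8U.
```

```bash
cat >> h.py <<'E'
Y=np.array([0.11421845,0.99345566,0]);X=np.array([Y[1],-Y[0],0]);O=np.array([.51294834,-.00718969,0])+.023*Y
def J(x,y,z): return O+X*x/1000+Y*y/1000+[0,0,z/1000]   # jig mm -> world
def toJ(p): d=(np.asarray(p)-O)*1000; return np.c_[d@X,d@Y,d[...,2]] if d.ndim>1 else np.array([d@X,d@Y,d[2]])
def R(deg):  # tool down, closing axis along jig x turned by deg about world z
    a=np.radians(deg);yv=X*np.cos(a)+Y*np.sin(a);z=np.array([0,0,-1.]);return np.c_[np.cross(yv,z),yv,z]
E
sed -i 's/np.ones((k\*6,k\*6))/np.ones((k*3,k*3))/; s/c=max(cs,key=cv2.contourArea)/c=cv2.convexHull(max(cs,key=cv2.contourArea))/' h.py
python3 - <<'E'
from h import *
im=np.load("top0.npy")
b,l=box(im,190,362,255,425);W=ray("top",b,.052)
r=rect(W);print("box",l,r,"jig",toJ(np.array([r[0],r[1],52])/1000),"yaw rel",r[4]-83.44)
print(np.round(toJ(cv2.boxPoints(cv2.minAreaRect((W[:,:2]*1000).astype(np.float32)))@np.eye(2,3)/1000)[:,:2],1).tolist())
yaw=r[4]-83.44
for pos,d in((J(0,0,60),0),(J(0,0,60),180),(J(0,0,60),-180),(J(0,-159,137),0),(J(0,-204,60),0),(J(0,-204,60),180)):
    q=arm.ik(pos,R(d));print(d,None if q is None else np.round(q,2))
E
```

```text
box (np.float32(157.05261), np.float32(112.227264)) [508.38   8.27 114.39  57.63  78.59] jig [-6.30422506 -8.16327224 52.        ] yaw rel -4.849999999999994
[[-39.9, -62.7], [17.6, -67.6], [27.2, 46.4], [-30.2, 51.3]]
0 [ 0.31  0.55 -0.5   2.02  0.42  0.67 -0.58]
180 [ 0.83  1.05 -1.33  1.99  1.15  1.17  2.01]
-180 [ 0.83  1.05 -1.33  1.99  1.15  1.17  2.01]
0 [ 0.59  0.41 -0.45  1.98  0.24  0.81 -0.12]
0 [ 0.6   0.54 -0.37  2.    0.31  0.66 -0.09]
180 [ 0.09  0.51  0.26  2.03 -0.21  0.63 -2.76]
```

Run:
```python
from h import *
a=-4.85
arm.grip(.092)
arm.goto(J(-6,-8.2,280),R(a)); q=arm.read_joint_pos();print(np.round(q,2))
arm.move_straight(J(-6,-8.2,75))
print(arm.move_straight(J(-6,-8.2,38),v=.06,guard=8))
arm.grip(.03,25); print("w",arm.read_grip_width(),arm.read_gripper_force(),arm.read_clock())
arm.move_straight(J(-6,-8.2,125),v=.1)
q=np.array(arm.read_joint_pos());print(np.round(q,2),toJ(arm.read_tool_pos()),arm.read_grip_width())
cv2.imwrite("pics/lift.png",np.vstack([arm.camera(n)[120:280,320:520,::-1] for n in("side","top")]))
```

```text
[ 0.44  0.23 -0.6   1.85  0.15  1.1  -0.41]
False
w 0.054878229833351694 24.985578060150146 5.8417
[ 0.36  0.43 -0.54  2.    0.31  0.79 -0.56] [ -6.49664041  -8.38959308 124.44903268] 0.054787458788520225
```

View pics/lift.png

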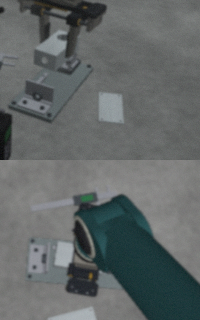

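The box is held level, 54.9 mm between the pads, with its bored end still facing the bracket (side crop, about (55, 45)). Next: turn it by half a turn and lower it with clearance.

```bash
cat > p.py <<'E'
from h import *
q=np.array(arm.read_joint_pos());q[6]+=np.pi
arm.move_joints(q)
Rf=R(180)
arm.move_straight(J(-6,-8,125),Rf,v=.03); print("rot err",np.degrees(np.arccos(np.clip((np.trace(Rf.T@arm.read_eef_rot())-1)/2,-1,1))),np.round(arm.read_joint_pos(),2))
arm.move_straight(J(-6,-8,46),v=.08)
print("down",arm.move_straight(J(-6,-8,35.5),v=.02,guard=4),toJ(arm.read_tool_pos()),arm.read_ft_force())
print("y",arm.move_straight(arm.read_tool_pos()+Y*.014,v=.012,guard=6),toJ(arm.read_tool_pos()),arm.read_ft_force())
print("x",arm.move_straight(arm.read_tool_pos()+X*.014,v=.012,guard=7),toJ(arm.read_tool_pos()),arm.read_ft_force())
print("y",arm.move_straight(arm.read_tool_pos()+Y*.006,v=.012,guard=6),toJ(arm.read_tool_pos()),arm.read_ft_force(),arm.read_clock())
E
python3 p.py
```

```text
rot err 0.13003317762170866 [ 0.38  0.44 -0.56  2.    0.32  0.79  2.66]
down True [-5.83921327 -8.12677452 37.94139878] [-0.4423005   0.18104251  4.37423925]
y True [-5.66370187 -1.247494   37.96279765] [-0.00976593  0.72063545  4.37192824]
x True [-5.62806828 -1.24598245 38.01188372] [-1.50645783 -0.13959022  4.09223496]
y True [-5.66685715 -1.15641164 38.01113844] [-0.41161821 -0.64581877  4.03191637] 12.8917
```

Run:
```python
from h import *
p=arm.read_tool_pos()
arm.move_straight(p-Y*.0015+[0,0,.0006],v=.01);print(toJ(arm.read_tool_pos()),arm.read_ft_force())
print("x",arm.move_straight(arm.read_tool_pos()+X*.012,v=.01,guard=8),toJ(arm.read_tool_pos()),arm.read_ft_force())
print(arm.read_clock(),arm.read_moment())
```

```text
[-6.19524527 -2.81097153 38.20634087] [-0.51405953 -0.11352606 -0.47713353]
x True [ 0.27993764 -2.87378832 38.13986825] [-0.59630473 -0.16784333  4.52523192]
13.95 [ 0.23387561 -0.15834031  0.0363562 ]
```

Run:
```python
from h import *
print("y",arm.move_straight(arm.read_tool_pos()+Y*.008+[0,0,.0004],v=.01,guard=9),toJ(arm.read_tool_pos()),arm.read_ft_force())
print("x",arm.move_straight(arm.read_tool_pos()+X*.003,v=.01,guard=9),toJ(arm.read_tool_pos()),arm.read_ft_force())
print("z",arm.move_straight(arm.read_tool_pos()-[0,0,.003],v=.01,guard=8),toJ(arm.read_tool_pos()),arm.read_ft_force())
arm.grip(.075); p=arm.read_tool_pos()
print(arm.read_ft_force(),arm.read_clock())
arm.move_straight(p+[0,0,.16],v=.2)
arm.goto(J(0,-330,330),R(180))
im=shot("top");np.save("top1.npy",im)
b,l=box(im,190,362,255,425);W=ray("top",b,.052);r=rect(W);print(r,toJ(np.array([r[0],r[1],52])/1000),r[4]-83.44)
print(np.round(toJ(cv2.boxPoints(cv2.minAreaRect((W[:,:2]*1000).astype(np.float32)))@np.eye(2,3)/1000)[:,:2],1).tolist(),arm.read_clock())
s=shot("side",3)
cv2.imwrite("pics/c2.png",np.vstack([cv2.resize(im[188:258,338:493,::-1],(620,280)),cv2.resize(s[135:240,320:475,::-1],(620,300))]))
```

```text
y True [ 0.26298553 -1.24350632 38.37183977] [-0.78523795 -1.16144548  4.87008297]
x True [ 0.35649254 -1.36708684 38.28855452] [-1.11985852  0.17750438  4.25452043]
z True [ 0.34045458 -1.32293468 38.17702066] [-1.14616044 -0.34258409  5.1683573 ]
[-0.61948996 -0.85481667 -0.62075341] 15.5667
[516.31  18.12 115.97  56.52  83.6 ] [ 0.44882659  2.52801832 52.        ] 0.1599999999999966
[[-27.7, -55.5], [28.9, -55.4], [28.5, 60.6], [-28.0, 60.4]] 20.8917[ WARN:0@6.967] global loadsave.cpp:1063 imwrite_ Unsupported depth image for selected encoder is fallbacked to CV_8U.
```

View pics/c2.png

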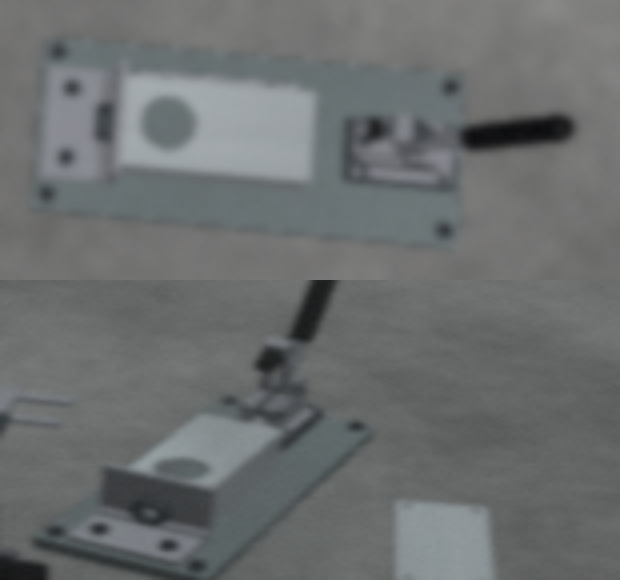

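Seated: yaw 0.16° from the jig, the meter hole now at the bracket end, and repeated guarded pushes stopped at the same x and y. Next I'll press the lever along its arc.

```bash
cat > l.py <<'E'
from h import *
def tcp(th,s=85,off=8.):   # tip's -y lower edge on the grip's upper side
    t=np.radians(th);y=-119.5+2-s*np.cos(t)+off*np.sin(t);z=58+s*np.sin(t)+off*np.cos(t)
    return J(0,y+10,z+11)
arm.grip(0.0,20)
p=tcp(62,off=24.);h=p.copy();h[2]=.33
arm.goto(h,R(180)); print(np.round(arm.read_joint_pos(),2))
print(arm.move_straight(p,v=.12,guard=10))
for th in [62,54,46,38,30,22,15,10]:
    hit=arm.move_straight(tcp(th),v=.06,guard=18)
    print(th,hit,np.round(arm.read_ft_force(),1),np.round(toJ(arm.read_tool_pos())-toJ(tcp(th)),1))
    if hit: break
else:
    for th in [6,4,2,0,-2]:
        hit=arm.move_straight(tcp(th),v=.02,guard=14)
        print(th,hit,np.round(arm.read_ft_force(),1),np.round(toJ(arm.read_tool_pos()),1))
        if hit: break
print(arm.read_clock())
E
python3 l.py
```

```text
[-1.    0.45  1.54  1.86 -0.47  1.3  -2.59]
False
62 False [ 0.3 -1.1 -0.2] [-0.2 -0.6 -0.1]
54 False [ 1.   2.1 -0.1] [ 0.2  0.1 -0.1]
46 False [1.2 1.3 0.9] [ 0.1 -0.3 -0.1]
38 False [1.6 1.3 0.7] [-0.1 -0.4 -0.1]
30 False [ 0.6 -0.4 -0.4] [-0.2 -0.5 -0.1]
22 False [-0.4 -0.2  0.7] [-0.3 -0.4 -0.1]
15 False [-1.1  0.1  0.4] [-0.2 -0.2 -0.1]
10 False [ 0.2 -0.8  0. ] [-0.2  0.  -0.1]
6 False [-0.3  1.5  3.5] [  -0.  -191.1   85.9]
4 True [-2.2  1.8 11. ] [  -0.  -191.5   83.8]
28.0667
```

Run:
```python
from h import *
p=arm.read_tool_pos()
print(arm.move_straight(p-[0,0,.006],v=.02,guard=14),arm.read_ft_force(),toJ(arm.read_tool_pos()))
arm.wait(.3)
arm.move_straight(arm.read_tool_pos()+[0,0,.2],v=.15)
arm.goto(J(0,-400,330),R(180))
im=shot("top");s=shot("side",3);np.save("side2.npy",s)
b,l=box(im,190,362,255,425);W=ray("top",b,.052);r=rect(W);print(r,toJ(np.array([r[0],r[1],52])/1000),r[4]-83.44,arm.read_clock())
cv2.imwrite("pics/c3.png",np.vstack([cv2.resize(im[188:258,338:493,::-1],(620,280)),cv2.resize(s[135:240,320:475,::-1],(620,300))]).astype(np.uint8))
```

```text
True [-2.72421378  2.53662216 12.7588678 ] [-8.02160831e-03 -1.91607430e+02  8.36394635e+01]
[516.37  18.09 115.69  56.69  83.63] [ 0.51186049  2.50506775 52.        ] 0.18999999999999773 31.375
```

View pics/c3.png

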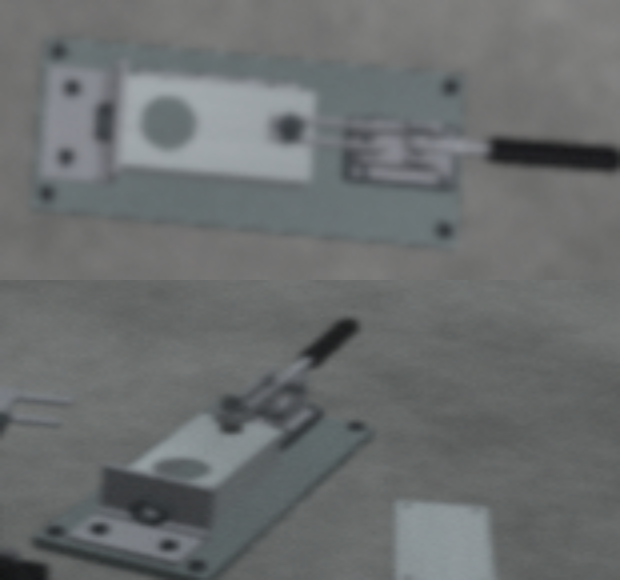

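The pad sits on the box near its bored end, at about (290, 128) in the crop. The lever is down against a hard stop: the tip was 72.6 mm high, about 73 expected, and more pressing moved it only 0.2 mm. The box hasn't shifted, so I'm handing in.

```bash
python3 -c "
from rig import arm
print(arm.hand_in())"
```

```text
the job is handed in; nothing more can be done
None
```

The box is turned end for end, seated against the bracket and rail, and clamped with the lever fully down. I handed the job in after about 31 s on the robot's clock; the hand-in call returned no verdict.

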